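# Tidy the craft desk after class

## Robot

A 6-joint arm with a two-finger parallel gripper is mounted at the origin on the work surface. World frame = base frame: x ahead of the robot, y to its left, z up, the work surface at z = 0. Lengths are in mm, angles in rad, forces in N, time in s.
With the tool pointing down it reaches from about 425 to 925 mm from the base axis. Payload 12.5 kg.
Tool frame: the origin (TCP) lies between the finger pads; the fingertips stand 19 mm ahead of it and the grasp point (between the pads) is the TCP; z points along the fingers, y is the line along which they close (so a half turn about z gives the same grasp; the last joint's range is limited). The gripper opens to 85 mm and grips with 20 to 120 N. Pads are 22 mm wide; open, the fingers measure 114 mm over their backs; the gripper's body (76 mm by 85 mm) begins 54 mm behind the grasp point. The pads swing forward as they close: fully open they stand 13 mm farther back than shut.
Start: joints at [1.114, 0.491, 1.559, -0, 1.092, -0.106], TCP at [214.764, 586.958, 250.327] pointing down, gripper open.
Joint ranges: [-3.1, 3.1], [-0.84, 2.19], [0.05, 2.79], [-1.13, 4.28], [0.06, 2.93], [-2.69, 2.69]. Speed limits (rad/s): [2.22, 2.22, 2.79, 3.14, 3.14, 3.14].

## Interface

Orientations are given as a rotation vector (axis times angle).
In Python, from station import manip gives the robot as it stands.
- The arm moves only by the shell command python3 -m inch 'ROWS' [OPENING] [FORCE]. ROWS is JSON, a list of rows, each a list of 6 numbers: the shift along the tool's x, y, z in cm, then the turn, a rotation vector about the tool's x, y, z in rad. In form: [[dx, dy, dz, rx, ry, rz], ...]. A call has 1 to 5 rows; each row is the pose to reach, as a shift and turn from the pose commanded when the call began, along the tool's axes at that moment; what a row does not reach only later rows make up. A row lasts 1/10 s, in which the tool goes at most 50 mm and 8.59 degrees, less where a joint would pass 70% of its speed; a pose out of reach is approached as far as the arm can. A call with a gripper value outside its range is refused whole. OPENING is the finger opening in cm, from 0 to 8.54, set as the call begins (- or left out, the last holds). The fingers move at their own pace and stop on an object; FORCE is the grip in N (left out, the last holds). Time passes only in rows, so rows that repeat a pose let the fingers close. It gives the time, the measured TCP pose, the force, the opening and the grip force at its end, in the units of the state.
- manip.read_state(): the state, without advancing time (a new reading comes with each control period).
- manip.camera(name): name is "side" or "top" or "wrist"; returns (picture, depth): 384x512x3 uint8, blue, green, red; 384x512 float32, mm along the optical axis (not along the pixel's ray), 0 where there is no reading.
- manip.camera_model(name): a dict with "camera_matrix" (3x3 intrinsics, pixels), "rvec" (rotation vector, rad) and "tvec" (3), from world to camera coordinates, as OpenCV has them. Camera axes: x right, y down, z forward; pixel columns grow to the right and rows downward; lengths in mm; the calibration is good to about 2 mm. A picture is of the moment at which its call begins: read the wrist's pose just before it. camera_model takes no time and is no camera call; for the wrist camera it gives the pose at the moment of the call.
- manip.job_done(): hands the job in; it is judged then, once.
Trained networks look in the newest picture that a camera, given by its name, has taken for a name from the list of things; names that differ only in an ending like _2 or _b are one class to them, and where a whole thing is asked for, a point or a joint stands for the part that bears it (a point fixed in the world has none). Each returns a list of dicts, best first, with "score" (0 to 1); they miss things now and then, are a little off and sometimes report something else, mostly with a low value. They report only what shows in the picture. A call takes as long as a camera call. They do not tell look-alikes from the thing itself.
- manip.find_in(camera, query): "rect" ([centre column, centre row, width, height] in pixels, round what is visible of it).
The state is a dict: "time_s": time; "joints": joint angles; "joint_velocities": joint speeds; "tau": joint torques, N m; "ee_pos": TCP position; "tcp_rot": TCP orientation; "wrist_force": force on the tool from outside, world axes, zero at the start; "torque": the same for the moment, N m; "opening": finger opening in mm; "gripper_force": force on a finger pad.
Only numpy, scipy, OpenCV 4.12 (cv2) and the standard library are available. Lean on these libraries where they do the work, as an engineer would, in place of code of your own. Each camera call takes 0.05 s, during which the arm holds its last target. There are 200 camera calls.

## Task

Tidy the desk after the craft class: put the two paint pots in the blue tray and the two rubber stamps in the white tray, one in each bay, and lay the stapler lengthwise in the grey tray. Set each down gently, without dropping it, so that it stands upright on the tray's floor, and leave the mug and the gift box where they are.

Things in the scene. Friction and masses are not known exactly. Their poses are not given: they have to be found in the camera images.
- yellow_pot_center (a point): closed, screw-lidded yellow paint pot with a white spot on the lid and a paper band: a straight-sided upright cylinder 50 mm in diameter and 60 mm tall, 60 to 120 g. This point is its centre, 30 mm above its underside; z is up.
- red_pot_center (a point): closed, screw-lidded red paint pot with a white spot on the lid and a paper band: a straight-sided upright cylinder 50 mm in diameter and 60 mm tall, 60 to 120 g. This point is its centre, 30 mm above its underside; z is up.
- white_stamp_center (a point): white-painted rubber hand stamp standing on its face: a round foot 54 mm in diameter and 16 mm high with a black rubber face underneath, and a straight round upright handle 30 mm in diameter on top of it, up to 80 mm overall height; brass-coloured band low on the handle; 70 to 130 g. Grip it by the handle. This point is its centre, 40 mm above its underside; z is up.
- dark_stamp_center (a point): dark brown wooden rubber hand stamp standing on its face: a round foot 54 mm in diameter and 16 mm high with a black rubber face underneath, and a straight round upright handle 30 mm in diameter on top of it, up to 80 mm overall height; brass-coloured band low on the handle; 70 to 130 g. Grip it by the handle. This point is its centre, 40 mm above its underside; z is up.
- stapler_center (a point): desk stapler, green top arm over a black base, standing on its base: 118 mm long (own x), 34 mm wide (own y) with flat upright sides, 52 mm high, 165 to 275 g. Grip it across its width, near the middle. This point is its centre, 26 mm above its underside; z is up.
- paint_tray: blue plastic tray for the paint pots, 110 x 163 mm outside (own x, y), 20 mm high, open on top, floor and walls 5 mm thick; one 5 mm divider, as high as the rim, along its own x at the middle makes two bays, centred 39.5 mm either side of the tray's centre along its own y (the long side), each 100 mm (x) by 74 mm (y) inside. Fixed to the desk. Origin: centre of the underside, z up; the x axis runs across the tray, roughly away from the robot.
- stamp_tray: white plastic tray for the stamps, 110 x 163 mm outside (own x, y), 20 mm high, open on top, floor and walls 5 mm thick; one 5 mm divider, as high as the rim, along its own x at the middle makes two bays, centred 39.5 mm either side of the tray's centre along its own y (the long side), each 100 mm (x) by 74 mm (y) inside. Fixed to the desk. Origin: centre of the underside, z up; the x axis runs across the tray, roughly away from the robot.
- stapler_tray: grey plastic tray for the stapler, undivided: 94 x 160 mm outside (own x, y), 20 mm high, open on top, floor and walls 5 mm thick, long along its own y. Fixed to the desk. Origin: centre of the underside, z up; the x axis runs across the tray, roughly away from the robot.
- mug: white ceramic mug, 76 mm in diameter and 88 mm high with a handle on its own +y side; a bystander, not to be moved. Origin: centre of the underside.
- gift_box: square brown cardboard gift box with a round wooden disc on its lid, 90 x 90 mm and 92 mm high; a bystander, not to be moved. Origin: centre of the underside.
Mind the look-alikes: they are no part of the job. Leave any yellow look-alike of the stamp_tray alone. Of the things shaped like the part that bears dark_stamp_center, the dark wooden one is meant.

How it is judged (in metres and radians):
At the end, for the whole second after the job is handed in: Pots in the blue tray, stamps in the white tray, one per bay; stapler in the grey tray (centre within 35 mm across, 40 mm along). Each on the tray floor (height within 7 mm), upright within 0.15 rad, still (under 0.02 m/s), released (x of yellow_pot_center in the frame of paint_tray between -0.04 and 0.04 m and y of yellow_pot_center in the frame of paint_tray between -0.068 and 0.068 m and z of yellow_pot_center in the frame of paint_tray between 0.028 and 0.042 m and angle between each of yellow_pot_center, red_pot_center, white_stamp_center, dark_stamp_center, stapler_center's own z axis and vertical below 0.15 rad and linear speed of each of yellow_pot, red_pot, white_stamp, dark_stamp, stapler below 0.02 m/s and x of red_pot_center in the frame of paint_tray between -0.04 and 0.04 m and y of red_pot_center in the frame of paint_tray between -0.068 and 0.068 m and z of red_pot_center in the frame of paint_tray between 0.028 and 0.042 m and x of white_stamp_center in the frame of stamp_tray between -0.04 and 0.04 m and y of white_stamp_center in the frame of stamp_tray between -0.068 and 0.068 m and z of white_stamp_center in the frame of stamp_tray between 0.038 and 0.052 m and x of dark_stamp_center in the frame of stamp_tray between -0.04 and 0.04 m and y of dark_stamp_center in the frame of stamp_tray between -0.068 and 0.068 m and z of dark_stamp_center in the frame of stamp_tray between 0.038 and 0.052 m and x of stapler_center in the frame of stapler_tray between -0.035 and 0.035 m and y of stapler_center in the frame of stapler_tray between -0.04 and 0.04 m and z of stapler_center in the frame of stapler_tray between 0.024 and 0.038 m and ((y of yellow_pot_center in the frame of paint_tray above 0.01 m and y of red_pot_center in the frame of paint_tray below -0.01 m) or (y of red_pot_center in the frame of paint_tray above 0.01 m and y of yellow_pot_center in the frame of paint_tray below -0.01 m)) and ((y of white_stamp_center in the frame of stamp_tray above 0.01 m and y of dark_stamp_center in the frame of stamp_tray below -0.01 m) or (y of dark_stamp_center in the frame of stamp_tray above 0.01 m and y of white_stamp_center in the frame of stamp_tray below -0.01 m))); the robot touches nothing.
It fails at once if the mug or the gift box is moved by more than 15 mm (distance of any of mug, gift_box from where it was at the start of the episode above 0.015 m).
It fails at once if a thing is dropped or thrown: it moves faster than 0.8 m/s (a free fall of about 3 cm) while no finger touches it ((linear speed of yellow_pot above 0.8 m/s and contact force between the fingers and yellow_pot below 0.05 N) or (linear speed of red_pot above 0.8 m/s and contact force between the fingers and red_pot below 0.05 N) or (linear speed of white_stamp above 0.8 m/s and contact force between the fingers and white_stamp below 0.05 N) or (linear speed of dark_stamp above 0.8 m/s and contact force between the fingers and dark_stamp below 0.05 N) or (linear speed of stapler above 0.8 m/s and contact force between the fingers and stapler below 0.05 N)).
It also fails if it takes over 138 s, if anything falls off the work surface, if the arm or the gripper's body presses on something with over 40 N, if the wrist force passes 120 N, or if a joint passes its speed limit or range.

## Working session

There is one attempt and no reset: what is moved stays moved. The work goes in short steps, Python scripts to look and compute and a shell command to move; the robot and the scene stay as the last step left them, time stands still between calls to the robot, and variables do not carry over. Pictures are saved under pics/ and viewed, at most 15 in all, crops included, and the job is handed in when it is done.

```bash
mkdir -p pics; cat > h.py <<'E'
import numpy as np, cv2, json
from station import manip
from scipy.spatial.transform import Rotation as R
def snap(n,f):
    p,d=manip.camera(n); cv2.imwrite('pics/'+f,p); np.savez('pics/'+f+'.npz',p=p,d=d); return p,d
def world(n,d,m=None):
    m=m or manip.camera_model(n); K=np.array(m['camera_matrix']); Rm=cv2.Rodrigues(np.array(m['rvec'],float))[0]; t=np.array(m['tvec'],float).ravel()
    v,u=np.mgrid[:d.shape[0],:d.shape[1]]
    c=np.stack([(u-K[0,2])/K[0,0]*d,(v-K[1,2])/K[1,1]*d,d],-1)
    w=(c-t)@Rm; w[d<=0]=np.nan; return w
E
python3 - <<'E'
from h import *
for n in('top','side'):
    p,d=snap(n,n+'0.png'); w=world(n,d); np.save(n+'w.npy',w)
    for q in ['yellow_pot_center','red_pot_center','white_stamp_center','dark_stamp_center','stapler_center','paint_tray','stamp_tray','stapler_tray','mug','gift_box']:
        for r in manip.find_in(n,q)[:4]:
            u,v=[int(round(a)) for a in r['rect'][:2]]
            print(n,q,round(r['score'],2),np.round(r['rect']),np.round(w[min(v,383),min(u,511)]))
s=manip.read_state(); print(s)
E
```

```text
top yellow_pot_center 0.5 [253. 204.   8.  14.] [448.  -5.  58.]
top yellow_pot_center 0.33 [298. 204.  16.  19.] [ 446. -146.   58.]
top red_pot_center 0.5 [298. 205.  18.  20.] [ 442. -145.   62.]
top white_stamp_center 0.59 [205. 205.  16.  17.] [444. 143.  76.]
top dark_stamp_center 0.67 [159. 192.  14.  17.] [486. 285.  80.]
top dark_stamp_center 0.6 [164. 223.  16.  15.] [390. 267.  78.]
top stapler_center 0.82 [344. 220.  19.  35.] [ 395. -288.   53.]
top paint_tray 0.96 [252. 148.  46.  32.] [643.  -3.   6.]
top stamp_tray 0.89 [317. 158.  57.  35.] [ 602. -217.   19.]
top stamp_tray 0.83 [400. 246.  53.  40.] [ 313. -471.   15.]
top stamp_tray 0.44 [391. 159.  49.  39.] [ 578. -432.   91.]
top stapler_tray 0.78 [187. 160.  51.  32.] [605. 215.   4.]
top mug 0.9 [109. 159.  35.  42.] [592. 445.  82.]
top gift_box 0.7 [390. 160.  48.  42.] [ 575. -428.   93.]
side yellow_pot_center 0.93 [259. 198.  19.  23.] [444. -21.  43.]
side red_pot_center 0.94 [274. 223.  20.  25.] [ 437. -169.   49.]
side red_pot_center 0.62 [334. 232.  66.  47.] [ 606. -215.    5.]
side red_pot_center 
[... 681 characters left out ...]
': 1.1, 'joints': array([ 1.11443136e+00,  4.90887611e-01,  1.55889790e+00,  1.91792214e-07,
        1.09166896e+00, -1.05589570e-01]), 'joint_velocities': array([ 1.69068475e-03,  4.85324463e-04,  7.27783446e-05,  1.10173420e-03,
       -6.31351200e-04,  1.44494305e-03]), 'tau': array([-8.87647202e-04, -6.18292594e+01, -2.61853319e+01, -1.67404587e-04,
        6.62839921e-04,  2.77186658e-06]), 'ee_pos': array([214.74844254, 586.97128539, 250.33536842]), 'tcp_rot': array([5.48169666e-01, 3.09335977e+00, 2.08616135e-04]), 'wrist_force': array([ 0.03574723, -0.32843064,  0.17462232]), 'torque': array([-0.00132749,  0.02390199, -0.06732411]), 'gripper_force': 0.0, 'opening': 85.63748288264736}
```

View pics/top0.png

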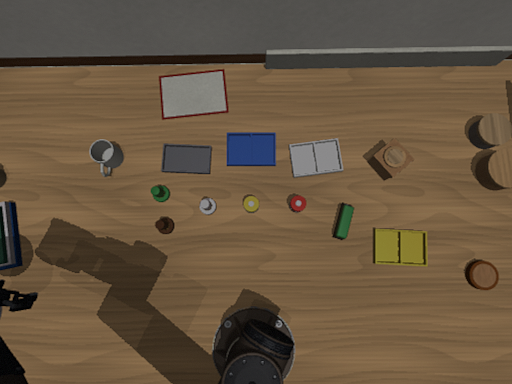

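View pics/side0.png

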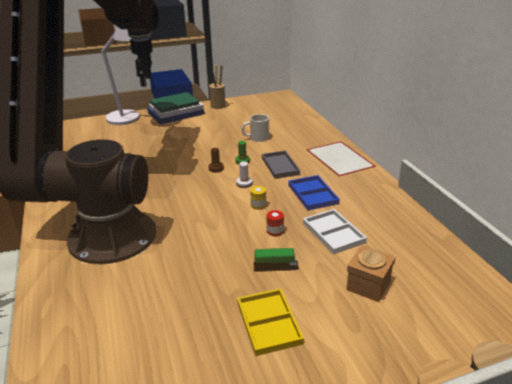

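Top picture: two stamp-shaped candidates, green at (160,193) and dark brown at (165,225). The brown one fits "dark wooden". Trays that match stamp_tray: white at (316,158) and yellow at (400,246); the white one is meant. I'll refine the measurements and enlarge a crop to confirm.

```bash
python3 - <<'E'
from h import *
z=np.load('pics/top0.png.npz'); p=z['p']; w=np.load('topw.npy')
cv2.imwrite('pics/crop.png',cv2.resize(p[125:275,140:440],None,fx=2.6,fy=2.6,interpolation=cv2.INTER_CUBIC))
hsv=cv2.cvtColor(p,cv2.COLOR_BGR2HSV)
for n,(u,v),h in [('yel',(251,204),60),('red',(298,204),60),('white',(207,205),80),('dark',(165,225),80),('green',(160,193),80),('stapler',(344,221),52),('mug',(104,153),88),('gift',(393,157),92)]:
    s=w[v-26:v+27,u-26:u+27].reshape(-1,3); s=s[np.isfinite(s[:,0])]; t=s[(abs(s[:,2]-h)<10)]
    # nearest cluster to seed
    c=w[v,u]; t=t[np.hypot(*(t-c)[:,:2].T)<75]
    r=cv2.minAreaRect(t[:,:2].astype(np.float32)); print(n,len(t),np.round(t.mean(0)),np.round(r[0]),np.round(r[1]),round(r[2],1))
for n,(u,v) in [('blue',(251,149)),('whiteT',(316,158)),('grey',(187,159))]:
    y0,x0=v-24,u-34; s=w[y0:v+25,x0:u+35]; m=(s[...,2]>11)&(s[...,2]<30)
    k,l,st,_=cv2.connectedComponentsWithStats(m.astype(np.uint8)); i=1+st[1:,4].argmax(); t=s[l==i]
    r=cv2.minAreaRect(t[:,:2].astype(np.float32)); print(n,len(t),np.round(r[0]),np.round(r[1]),round(r[2],1))
E
```

```text
yel 198 [450.  -0.  60.] [450.  -0.] [47. 47.] 89.5
red 204 [ 450. -147.   60.] [ 451. -147.] [47. 48.] 87.8
white 76 [449. 142.  80.] [449. 143.] [28. 28.] 44.4
dark 74 [387. 279.  79.] [388. 279.] [26. 27.] 43.1
green 78 [492. 296.  79.] [492. 297.] [26. 27.] 1.3
stapler 364 [ 392. -291.   51.] [ 393. -292.] [ 35. 103.] 72.7
mug 156 [619. 467.  86.] [618. 466.] [74. 74.] 21.0
gift 622 [ 586. -443.   88.] [ 587. -444.] [89. 90.] 38.3
blue 343 [640.   0.] [161. 113.] 89.1
whiteT 385 [ 607. -215.] [112. 165.] 7.2
grey 310 [609. 215.] [161.  95.] 86.7
```

View pics/crop.png

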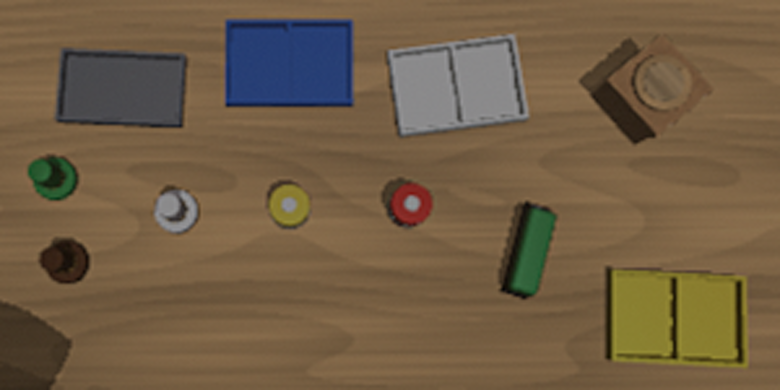

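The crop shows the brown stamp at (65,260), the green decoy at (52,177), and the white tray at (458,85), clearly different from the yellow one at (677,315). I'll start with the dark stamp and first turn the tool so that y points along world x.

```bash
cat > d.py <<'E'
import sys
from h import *
t=np.array([float(a) for a in sys.argv[1:4]]); s=manip.read_state(); r=R.from_rotvec(s['tcp_rot']); M=r.as_matrix()
print('delta cm',np.round(M.T@(t-s['ee_pos'])/10,2),'y yaw deg',round(np.degrees(np.arctan2(M[1,1],M[0,1])),1),'tilt',round(np.degrees(np.arccos(-M[2,2])),2),'pos',np.round(s['ee_pos'],1),'t',round(s['time_s'],2),'F',np.round(s['wrist_force'],1),'open',round(s['opening'],1),'q6',round(s['joints'][5],2))
E
python3 -m inch '[[0,0,0,0,0,0.15],[0,0,0,0,0,0.3],[0,0,0,0,0,0.45],[0,0,0,0,0,0.6],[0,0,0,0,0,0.74]]' 8
python3 -m inch '[[0,0,0,0,0,0.14],[0,0,0,0,0,0.28],[0,0,0,0,0,0.42],[0,0,0,0,0,0.48],[0,0,0,0,0,0.48]]'
python3 d.py 387 279 200
```

```text
time_s: 1.6
ee_pos: [214.8, 586.9, 250.3]
tcp_rot: [1.638, 2.681, 0.0]
wrist_force: [-0.5, 0.9, 0.8]
opening: 79.8
gripper_force: 0.0
time_s: 2.1
ee_pos: [214.8, 587.0, 250.3]
tcp_rot: [-2.222, -2.221, -0.0]
wrist_force: [0.8, 0.1, 0.6]
opening: 79.8
gripper_force: 0.0
delta cm [-30.79  17.25   5.03] y yaw deg -0.0 tilt 0.01 pos [214.8 587.  250.3] t 2.1 F [0.8 0.1 0.6] open 79.8 q6 1.12
```

```bash
python3 -m inch '[[-4,2,0.5,0,0,0],[-8,4,1,0,0,0],[-12,6.5,1.5,0,0,0],[-16,9,2,0,0,0],[-20,11,2.5,0,0,0]]'
python3 -m inch '[[-4,2,0.5,0,0,0],[-8,4,1.5,0,0,0],[-10.8,6.2,2.5,0,0,0],[-10.8,6.2,2.5,0,0,0],[-10.8,6.2,2.5,0,0,0]]' >/dev/null
python3 d.py 387 279 200
cat > look.py <<'E'
import sys
from h import *
# look.py name z0 zlo  x y rad : wrist view, centroid of points with height in band near x,y
f=sys.argv[1]; lo,hi,x,y,rad=[float(a) for a in sys.argv[2:7]]
m=manip.camera_model('wrist'); p,d=snap('wrist',f+'.png'); w=world('wrist',d,m)
k=(w[...,2]>lo)&(w[...,2]<hi)&(np.hypot(w[...,0]-x,w[...,1]-y)<rad); t=w[k]; print(len(t))
if len(t)>20:
    c,r=cv2.minEnclosingCircle(t[:,:2].astype(np.float32)); q=cv2.minAreaRect(t[:,:2].astype(np.float32))
    print('mean',np.round(t.mean(0),1),'circ',np.round(c,1),round(r,1),'rect',np.round(q[0],1),np.round(q[1],1),round(q[2],1))
E
python3 look.py w1 72 90 387 279 50
```

```text
time_s: 2.6
ee_pos: [325.7, 385.4, 225.3]
tcp_rot: [2.219, 2.224, 0.001]
wrist_force: [1.1, 0.5, -0.7]
opening: 80.2
gripper_force: 0.0
delta cm [ 0.05 -0.01  0.03] y yaw deg -0.0 tilt 0.01 pos [387.1 278.5 200.3] t 3.1 F [ 0.3  0.1 -0.2] open 80.1 q6 0.49
1087
mean [385.8 284.1  79.5] circ [385.7 282.7] 14.9 rect [385.7 283.1] [29.  28.6] 11.8
```

View pics/w1.png

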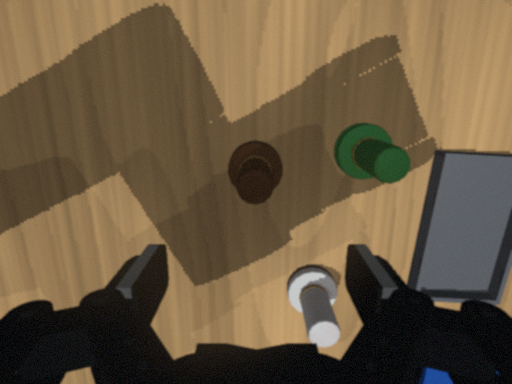

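Wrist view: brown stamp at (255,170) between the finger axes, green one at (375,155) clear of the fingers. Descend, grip and lift.

```bash
python3 -m inch '[[0.45,-0.1,3,0,0,0],[0.45,-0.1,7,0,0,0],[0.45,-0.1,11,0,0,0],[0.45,-0.1,14.2,0,0,0],[0.45,-0.1,14.2,0,0,0]]' 7 40 | head -2
python3 -m inch '[[0,0,0,0,0,0],[0,0,0,0,0,0],[0,0,0,0,0,0],[0,0,0,0,0,0],[0,0,0,0,0,0]]' 1 40
python3 -m inch '[[0,0,-2,0,0,0],[0,0,-5,0,0,0],[0,0,-9,0,0,0],[0,0,-13,0,0,0],[0,0,-13,0,0,0]]'
python3 d.py 607 -215 190; python3 look.py w2 60 250 600 100 400
```

```text
time_s: 3.65
ee_pos: [384.0, 283.8, 55.6]
time_s: 4.15
ee_pos: [386.3, 284.0, 60.0]
tcp_rot: [2.221, 2.221, 0.005]
wrist_force: [-2.3, 2.1, 8.6]
opening: 29.0
gripper_force: 39.0
time_s: 4.65
ee_pos: [387.1, 284.3, 193.6]
tcp_rot: [2.219, 2.22, 0.014]
wrist_force: [0.2, 0.3, -1.2]
opening: 29.1
gripper_force: 40.0
delta cm [-49.93  21.98   0.31] y yaw deg 0.0 tilt 0.54 pos [387.1 284.3 193.6] t 4.65 F [ 0.2  0.3 -1.2] open 29.1 q6 0.5
35869
mean [390.7 291.8 211.9] circ [416.5 298.3] 88.0 rect [417.1 291.9] [175.9  41.6] 4.8
```

View pics/w2.png

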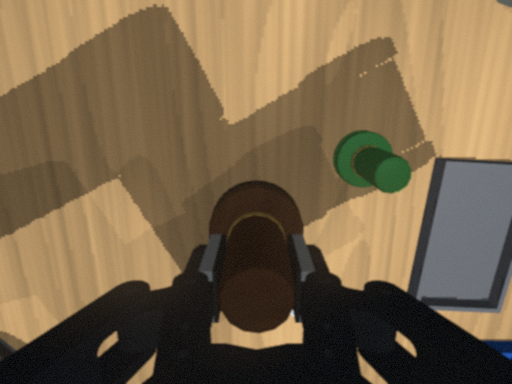

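Dark stamp held, upright (255,270). Carry it to the far bay of the white tray and look there.

```bash
python3 -m inch '[[-2,0.8,0,0,0,0],[-6,2.5,0,0,0,0],[-10,4.2,0,0,0,0],[-14,5.9,0,0,0,0],[-18,7.5,0,0,0,0]]' >/dev/null
python3 -m inch '[[-4,1.7,0,0,0,0],[-8,3.4,0,0,0,0],[-12,5,0,0,0,0],[-16,6.7,0,0,0,0],[-20,8.4,0,0,0,0]]' >/dev/null
python3 -m inch '[[-4,1.7,0,0,0,0],[-8,3.4,0,0,0,0],[-12,5,0,0,0,0],[-15.8,6.6,0,0,0,0],[-15.8,6.6,0,0,0,0]]' >/dev/null
python3 -m inch '[[0,0,0,0,0,0]]' > /dev/null
python3 d.py 612 -254 190; python3 look.py w3 12 30 607 -215 110
```

```text
delta cm [ 0.09  0.19 -0.35] y yaw deg -0.1 tilt 0.15 pos [ 610.1 -254.9  186.5] t 6.3 F [-0.6  0.9 -1.1] open 29.1 q6 -0.49
4544
mean [ 603.6 -193.    19.3] circ [ 605.1 -212.4] 97.6 rect [ 605.1 -212.5] [110.3 163.2] 6.9
```

View pics/w3.png

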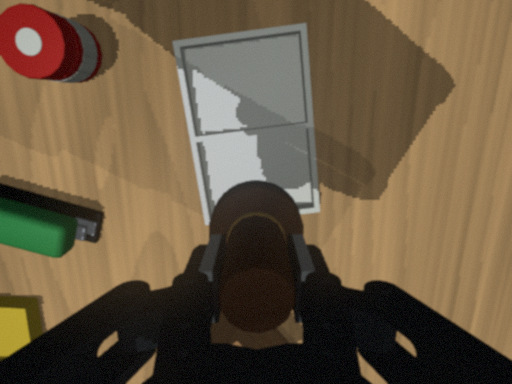

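White tray's bays show up well: centre (605,-212.5), yaw 6.9°. Lower the dark stamp into the far bay, centred at (610,-252).

```bash
python3 -m inch '[[0.3,0,3,0,0,0],[0.3,0,7,0,0,0],[0.3,0,10,0,0,0],[0.3,0,11.2,0,0,0],[0.3,0,11.7,0,0,0]]' | head -4
python3 -m inch '[[0,0,0.1,0,0,0],[0,0,0.2,0,0,0],[0,0,0.3,0,0,0],[0,0,0.3,0,0,0],[0,0,0.3,0,0,0]]' | head -4
```

```text
time_s: 6.85
ee_pos: [610.4, -250.4, 70.4]
tcp_rot: [-2.219, -2.221, 0.001]
wrist_force: [0.0, 1.3, -0.7]
time_s: 7.35
ee_pos: [610.9, -251.7, 68.8]
tcp_rot: [2.221, 2.221, 0.001]
wrist_force: [0.3, 0.0, -0.8]
```

```bash
python3 -m inch '[[0,0,0.1,0,0,0],[0,0,0.2,0,0,0],[0,0,0.3,0,0,0],[0,0,0.3,0,0,0],[0,0,0.3,0,0,0]]' | head -4
python3 -m inch '[[0,0,0.1,0,0,0],[0,0,0.1,0,0,0]]' | head -4
```

```text
time_s: 7.85
ee_pos: [610.8, -251.5, 65.2]
tcp_rot: [-2.221, -2.221, -0.0]
wrist_force: [-0.4, -0.4, -1.7]
time_s: 8.05
ee_pos: [610.8, -251.6, 65.1]
tcp_rot: [2.221, 2.221, 0.0]
wrist_force: [-3.5, 0.2, 7.3]
```

```bash
python3 -m inch '[[0,0,0,0,0,0],[0,0,0,0,0,0],[0,0,0,0,0,0],[0,0,0,0,0,0]]' 6.5 | tail -2
python3 -m inch '[[0,0,-3,0,0,0],[0,0,-7,0,0,0],[0,0,-11,0,0,0],[0,0,-13.5,0,0,0]]' >/dev/null
python3 look.py w4 60 110 610 -252 40
python3 -m inch '[[4,-1.6,0,0,0,0],[8,-3.3,0,0,0,0],[12,-5,0,0,0,0],[16,-6.6,0,0,0,0],[20,-8.2,0,0,0,0]]' >/dev/null
python3 -m inch '[[4,-1.6,0,0,0,0],[8,-3.3,0,0,0,0],[12,-5,0,0,0,0],[16,-6.6,0,0,0,0],[19.7,-8.1,0,0,0,0]]' >/dev/null
python3 -m inch '[[0,0,0,0,0,0],[0,0,0,0,0,0]]' >/dev/null
python3 d.py 447 146 58; python3 look.py w5 72 90 449 144 50
```

```text
opening: 64.4
gripper_force: 0.0
1243
mean [ 610.4 -250.3   82.6] circ [ 610.3 -252.6] 15.0 rect [ 610.4 -252.4] [28.6 29.1] 61.9
delta cm [-0.   -0.06 14.13] y yaw deg 0.1 tilt 0.02 pos [447.6 146.  199.3] t 10.1 F [0.5 0.9 0.7] open 65.1 q6 0.17
1091
mean [448.  147.2  79.4] circ [448.  145.9] 14.9 rect [448.1 146.2] [28.5 28.6] 0.4
```

View pics/w4.png

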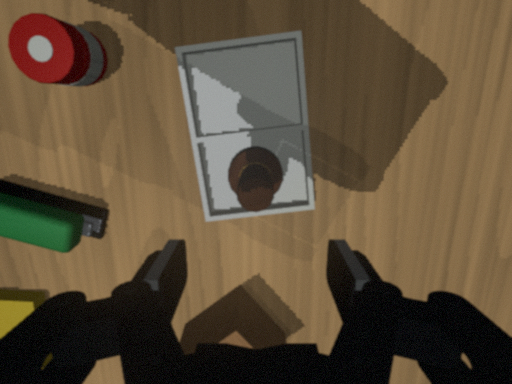

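Dark stamp stands in the far bay at (255,180). Next, the white stamp, directly below.

```bash
python3 -m inch '[[0,0,3,0,0,0],[0,0,7,0,0,0],[0,0,11,0,0,0],[0,0,14,0,0,0],[0,0,14,0,0,0]]' >/dev/null
python3 -m inch '[[0,0,0,0,0,0],[0,0,0,0,0,0],[0,0,0,0,0,0],[0,0,0,0,0,0],[0,0,0,0,0,0]]' 1 40
python3 -m inch '[[0,0,-2,0,0,0],[0,0,-5,0,0,0],[0,0,-9,0,0,0],[0,0,-13,0,0,0],[0,0,-13,0,0,0]]' | tail -2
python3 -m inch '[[-2,1,0,0,0,0],[-6,3,0,0,0,0],[-10,5,0,0,0,0],[-14,7,0,0,0,0],[-18,8.8,0,0,0,0]]' >/dev/null
python3 -m inch '[[-4,2,0,0,0,0],[-8,4,0,0,0,0],[-12,5.6,0,0,0,0],[-13.9,6.4,0,0,0,0],[-13.9,6.4,0,0,0,0]]' >/dev/null
python3 d.py 600.5 -173.3 65
```

```text
time_s: 11.15
ee_pos: [448.5, 145.4, 60.7]
tcp_rot: [2.22, 2.22, 0.004]
wrist_force: [-0.8, -2.8, 8.2]
opening: 29.0
gripper_force: 40.2
opening: 29.1
gripper_force: 39.9
delta cm [ 0.28  0.03 12.37] y yaw deg -0.1 tilt 0.02 pos [ 600.1 -176.   188.7] t 12.65 F [-1.  -0.1 -0.3] open 29.0 q6 -0.39
```

```bash
python3 -m inch '[[0.2,0,3,0,0,0],[0.2,0,7,0,0,0],[0.2,0,10,0,0,0],[0.2,0,11.4,0,0,0],[0.2,0,11.8,0,0,0]]' | head -4
python3 -m inch '[[0,0,0.1,0,0,0],[0,0,0.2,0,0,0],[0,0,0.3,0,0,0],[0,0,0.3,0,0,0],[0,0,0.3,0,0,0]]' | head -4
```

```text
time_s: 13.15
ee_pos: [599.2, -170.7, 70.1]
tcp_rot: [-2.219, -2.221, 0.001]
wrist_force: [-0.4, -0.2, -0.2]
time_s: 13.65
ee_pos: [599.9, -171.6, 68.8]
tcp_rot: [2.221, 2.221, 0.001]
wrist_force: [0.0, 0.7, -0.4]
```

```bash
python3 -m inch '[[0,0,0.1,0,0,0],[0,0,0.2,0,0,0],[0,0,0.3,0,0,0],[0,0,0.35,0,0,0],[0,0,0.35,0,0,0]]' | sed -n 2,4p
python3 -m inch '[[0,0,0,0,0,0],[0,0,0,0,0,0],[0,0,0,0,0,0],[0,0,0,0,0,0]]' 6.5 | tail -2
python3 -m inch '[[0,0,-3,0,0,0],[0,0,-7,0,0,0],[0,0,-11,0,0,0],[0,0,-13.5,0,0,0]]' >/dev/null
python3 look.py w6 60 110 600 -172 40
python3 -m inch '[[0.7,-4,0,0,0,0],[1.4,-8,0,0,0,0],[2.1,-12,0,0,0,0],[2.7,-15,0,0,0,0],[2.7,-15,0,0,0,0]]' 8 >/dev/null
python3 -m inch '[[0,0,0,0,0,0]]' >/dev/null
python3 d.py 450 -145 41; python3 look.py w7 52 70 450 -145 50
```

```text
ee_pos: [599.8, -171.6, 65.8]
tcp_rot: [2.221, 2.221, 0.0]
wrist_force: [-4.4, 0.9, 11.3]
opening: 64.8
gripper_force: 0.0
1240
mean [ 599.5 -168.4   82.6] circ [ 599.5 -170.9] 14.9 rect [ 599.3 -170.4] [28.4 28.9] 86.5
delta cm [-0.02 -0.02 15.91] y yaw deg -0.0 tilt 0.06 pos [ 450.1 -144.7  200.1] t 15.6 F [0.7 0.3 0.7] open 80.2 q6 -0.45
2652
mean [ 448.8 -143.6   60. ] circ [ 448.8 -144.8] 24.9 rect [ 449.  -144.6] [49.4 48.6] 16.1
```

View pics/w6.png

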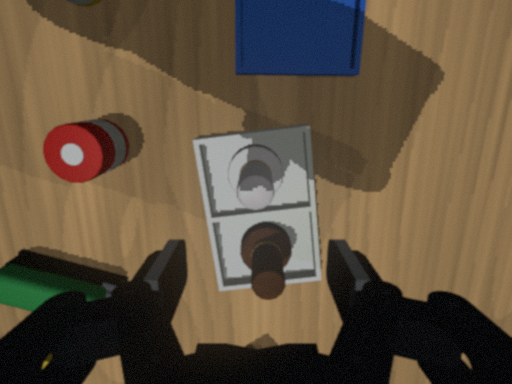

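Both stamps stand in their own bays: white at (255,180), dark at (268,255). Red pot next.

```bash
python3 -m inch '[[0,-0.1,4,0,0,0],[0,-0.1,8,0,0,0],[0,-0.1,12,0,0,0],[0,-0.1,15.5,0,0,0],[0,-0.1,15.9,0,0,0]]' >/dev/null
python3 -m inch '[[0,0,0,0,0,0],[0,0,0,0,0,0],[0,0,0,0,0,0],[0,0,0,0,0,0],[0,0,0,0,0,0]]' 3 40
python3 -m inch '[[0,0,-2,0,0,0],[0,0,-5,0,0,0],[0,0,-9,0,0,0],[0,0,-13,0,0,0],[0,0,-15,0,0,0]]' | tail -2
python3 -m inch '[[1.5,2.5,0,0,0,0],[3.7,6.5,0,0,0,0],[6,10.5,0,0,0,0],[8.2,14.5,0,0,0,0],[10.7,18.9,0,0,0,0]]' >/dev/null
python3 -m inch '[[0,0,0,0,0,0],[0,0,0,0,0,0]]' >/dev/null
python3 d.py 638 -38 48; python3 look.py w8 12 30 640 0 110
```

```text
time_s: 16.65
ee_pos: [449.5, -144.8, 42.2]
tcp_rot: [2.219, 2.219, 0.002]
wrist_force: [0.0, 1.1, 9.7]
opening: 49.3
gripper_force: 42.5
opening: 48.8
gripper_force: 41.9
delta cm [-0.09  0.08 14.28] y yaw deg 0.1 tilt 0.02 pos [637.2 -37.1 190.8] t 17.85 F [-0.9 -1.1 -1. ] open 49.7 q6 -0.16
4353
mean [638.   20.2  19.3] circ [637.4   1.4] 98.0 rect [637.7   1.5] [163.5 110.3] 89.4
```

View pics/w8.png

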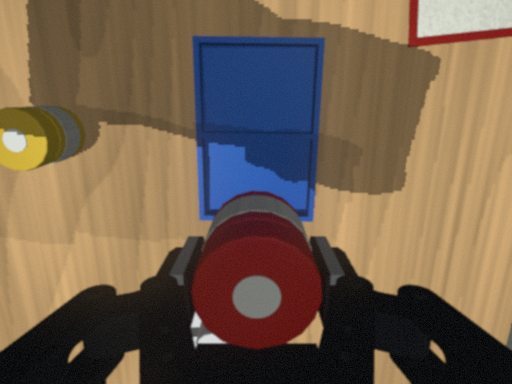

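Blue tray centre is (637.6,1.5) and the red pot hangs straight over the near bay. Lower it.

```bash
python3 -m inch '[[0,0,4,0,0,0],[0,0,8,0,0,0],[0,0,11.5,0,0,0],[0,0,13.2,0,0,0],[0,0,13.8,0,0,0]]' >/dev/null
python3 -m inch '[[0,0,0.1,0,0,0],[0,0,0.2,0,0,0],[0,0,0.3,0,0,0],[0,0,0.3,0,0,0],[0,0,0.3,0,0,0]]' | sed -n 2,4p
```

```text
ee_pos: [637.4, -37.9, 50.4]
tcp_rot: [2.221, 2.221, 0.001]
wrist_force: [-0.3, -0.1, -0.1]
```

```bash
python3 -m inch '[[0,0,0.1,0,0,0],[0,0,0.2,0,0,0],[0,0,0.3,0,0,0],[0,0,0.35,0,0,0],[0,0,0.35,0,0,0]]' | sed -n 2,4p
python3 -m inch '[[0,0,0,0,0,0],[0,0,0,0,0,0],[0,0,0,0,0,0],[0,0,0,0,0,0]]' 7.4 | tail -2
python3 -m inch '[[0,0,-2,0,0,0],[0,0,-6,0,0,0],[0,0,-10,0,0,0],[0,0,-14,0,0,0],[0,0,-15.2,0,0,0]]' >/dev/null
python3 look.py w9 50 80 637 -38 45
python3 -m inch '[[0.8,-4,0,0,0,0],[1.6,-8,0,0,0,0],[2.5,-12,0,0,0,0],[3.3,-16,0,0,0,0],[4,-18.9,0,0,0,0]]' 8 >/dev/null
python3 -m inch '[[0,0,0,0,0,0],[0,0,0,0,0,0]]' >/dev/null
python3 d.py 449 2 42; python3 look.py w10 52 70 449 2 50
```

```text
ee_pos: [637.2, -37.8, 47.2]
tcp_rot: [2.221, 2.221, 0.0]
wrist_force: [-3.5, 0.2, 10.5]
opening: 73.7
gripper_force: 0.0
2756
mean [637.4 -36.   64.7] circ [637.5 -37.6] 24.9 rect [637.2 -37.3] [48.8 48.6] 89.5
delta cm [-0.02  0.06 15.59] y yaw deg 0.0 tilt 0.01 pos [448.4   2.1 197.9] t 21.05 F [ 1.1 -0.  -1.1] open 80.2 q6 -0.14
2698
mean [448.7   3.8  60. ] circ [448.7   2.5] 24.9 rect [449.    2.7] [48.9 48.9] 0.4
```

```bash
python3 -m inch '[[0,0.1,4,0,0,0],[0,0.1,8,0,0,0],[0,0.1,12,0,0,0],[0,0.1,15.2,0,0,0],[0,0.1,15.6,0,0,0]]' >/dev/null
python3 -m inch '[[0,0,0,0,0,0],[0,0,0,0,0,0],[0,0,0,0,0,0],[0,0,0,0,0,0],[0,0,0,0,0,0]]' 3 40
python3 -m inch '[[0,0,-2,0,0,0],[0,0,-5,0,0,0],[0,0,-9,0,0,0],[0,0,-13,0,0,0],[0,0,-15,0,0,0]]' | tail -2
python3 -m inch '[[0.6,2.5,0,0,0,0],[1.4,6.5,0,0,0,0],[2.2,10.5,0,0,0,0],[3,14.5,0,0,0,0],[3.9,18.9,0,0,0,0]]' >/dev/null
python3 -m inch '[[0,0,0,0,0,0],[0,0,0,0,0,0],[0,0,0,0,0,0]]' >/dev/null
python3 d.py 638 41 47.2
```

```text
time_s: 22.1
ee_pos: [450.0, 2.1, 43.5]
tcp_rot: [2.22, 2.22, 0.003]
wrist_force: [-0.2, -1.5, 9.6]
opening: 49.3
gripper_force: 42.3
opening: 48.9
gripper_force: 41.9
delta cm [-1.000e-02  9.000e-02  1.454e+01] y yaw deg 0.0 tilt 0.04 pos [637.2  41.1 192.6] t 23.4 F [-1.1 -0.1 -1.1] open 49.1 q6 -0.04
```

```bash
python3 -m inch '[[0,0,4,0,0,0],[0,0,8,0,0,0],[0,0,11.5,0,0,0],[0,0,13.2,0,0,0],[0,0,13.8,0,0,0]]' >/dev/null
python3 -m inch '[[0,0,0.1,0,0,0],[0,0,0.2,0,0,0],[0,0,0.3,0,0,0],[0,0,0.3,0,0,0],[0,0,0.3,0,0,0]]' | sed -n 2,4p
```

```text
ee_pos: [638.4, 41.2, 51.9]
tcp_rot: [2.221, 2.221, 0.001]
wrist_force: [0.3, -0.4, -1.3]
```

```bash
python3 -m inch '[[0,0,0.1,0,0,0],[0,0,0.2,0,0,0],[0,0,0.3,0,0,0],[0,0,0.38,0,0,0],[0,0,0.38,0,0,0]]' | sed -n 2,4p
python3 -m inch '[[0,0,0,0,0,0],[0,0,0,0,0,0],[0,0,0,0,0,0],[0,0,0,0,0,0]]' 7.4 | tail -2
python3 -m inch '[[0,0,-2,0,0,0],[0,0,-6,0,0,0],[0,0,-10,0,0,0],[0,0,-14,0,0,0],[0,0,-15.2,0,0,0]]' >/dev/null
python3 look.py w11 50 80 638 41 45
python3 -m inch '[[-3.3,-2.5,0,0,0,0],[-6.6,-5,0,0,0,0],[-10,-7.4,0,0,0,0],[-13.3,-9.9,0,0,0,0],[-16.6,-12.3,0,0,0,0]]' 7 >/dev/null
python3 -m inch '[[-3.3,-2.5,0,0,0,0],[-6.6,-5,0,0,0,0],[-10,-7.4,0,0,0,0],[-13.3,-9.9,0,0,0,0],[-16.4,-12.3,0,0,0,0]]' >/dev/null
python3 -m inch '[[0,0,0,0,0,-0.14],[0,0,0,0,0,-0.28],[0,0,0,0,0,-0.42],[0,0,0,0,0,-0.56],[0,0,0,0,0,-0.7]]' >/dev/null
python3 -m inch '[[0,0,0,0,0,-0.14],[0,0,0,0,0,-0.28],[0,0,0,0,0,-0.42],[0,0,0,0,0,-0.57],[0,0,0,0,0,-0.57]]' >/dev/null
python3 d.py 392 -288 40; python3 look.py w12 42 62 392 -290 90
```

```text
ee_pos: [638.2, 41.2, 48.6]
tcp_rot: [2.221, 2.221, 0.0]
wrist_force: [-5.4, 0.3, 12.3]
opening: 74.1
gripper_force: 0.0
2742
mean [638.3  43.4  64.7] circ [638.3  41.8] 24.9 rect [638.2  41.8] [49.2 48.8] 89.9
delta cm [-0.02  0.04 15.83] y yaw deg 72.9 tilt 0.11 pos [ 391.9 -288.5  198.3] t 27.85 F [ 0.4 -0.1 -0.4] open 70.2 q6 -2.04
4414
mean [ 386.9 -289.6   51.4] circ [ 390.1 -289.8] 52.2 rect [ 390.1 -290.6] [ 34.1 102.2] 72.9
```

View pics/w12.png

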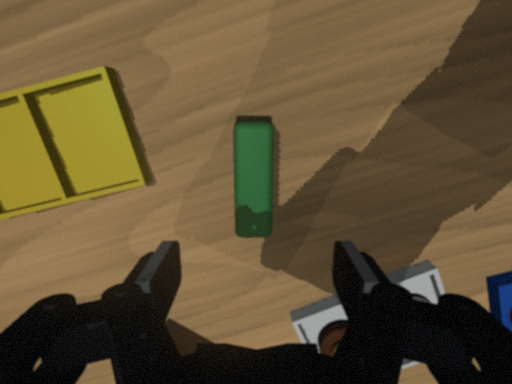

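View pics/w11.png

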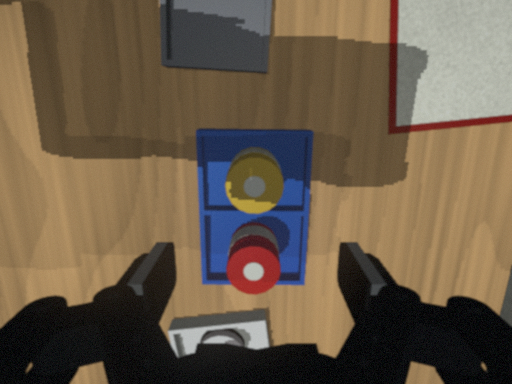

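Both pots stand in their bays (255,180 and 253,265). The stapler sits between the fingers at (254,175); grip it.

```bash
python3 -m inch '[[-0.3,-0.25,4,0,0,0],[-0.3,-0.25,8,0,0,0],[-0.3,-0.25,12,0,0,0],[-0.3,-0.25,15.5,0,0,0],[-0.3,-0.25,15.9,0,0,0]]' >/dev/null
python3 -m inch '[[0,0,0,0,0,0],[0,0,0,0,0,0],[0,0,0,0,0,0],[0,0,0,0,0,0],[0,0,0,0,0,0]]' 1.5 60
python3 -m inch '[[0,0,-2,0,0,0],[0,0,-5,0,0,0],[0,0,-9,0,0,0],[0,0,-13,0,0,0],[0,0,-16,0,0,0]]' | tail -2
python3 d.py 609 215 200;  python3 look.py w13 42 62 392 -290 90
```

```text
time_s: 28.9
ee_pos: [394.9, -292.5, 42.2]
tcp_rot: [0.471, 3.104, -0.003]
wrist_force: [-1.0, 2.1, 8.7]
opening: 33.0
gripper_force: 60.7
opening: 33.0
gripper_force: 60.0
delta cm [-5.45 54.79  0.33] y yaw deg 72.7 tilt 0.19 pos [ 394.4 -292.1  203.9] t 29.4 F [ 0.1  0.1 -1.2] open 33.0 q6 -2.04
0
```

View pics/w13.png

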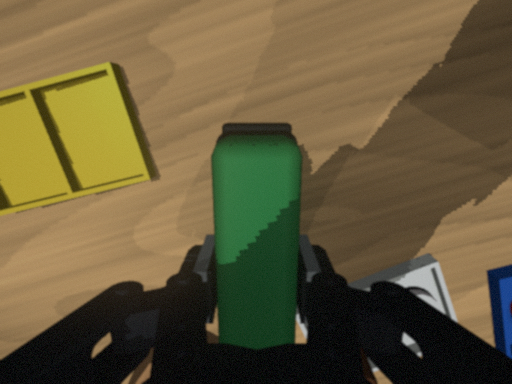

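```bash
python3 -m inch '[[0,0,0,0,0,0.13],[0,0,0,0,0,0.27],[0,0,0,0,0,0.41],[0,0,0,0,0,0.55],[0,0,0,0,0,0.69]]' >/dev/null
python3 -m inch '[[0,0,0,0,0,0.14],[0,0,0,0,0,0.28],[0,0,0,0,0,0.42],[0,0,0,0,0,0.56],[0,0,0,0,0,0.635]]' >/dev/null
python3 -m inch '[[0,0,0,0,0,0]]' >/dev/null
python3 d.py 608 217 200
```

```text
delta cm [52.02 18.48  0.09] y yaw deg -3.2 tilt 0.06 pos [ 394.2 -292.   201.1] t 30.55 F [-0.1  0.5 -2.2] open 33.0 q6 -0.72
```

```bash
python3 -m inch '[[2,0.7,0,0,0,0],[6,2.1,0,0,0,0],[10,3.5,0,0,0,0],[14,5,0,0,0,0],[18,6.4,0,0,0,0]]' >/dev/null
python3 -m inch '[[4,1.4,0,0,0,0],[8,2.8,0,0,0,0],[12,4.3,0,0,0,0],[16,5.7,0,0,0,0],[20,7.1,0,0,0,0]]' >/dev/null
python3 -m inch '[[4,1.4,0,0,0,0],[8,2.8,0,0,0,0],[12,4.2,0,0,0,0],[14,5,0,0,0,0],[14,5,0,0,0,0]]' >/dev/null
python3 -m inch '[[0,0,0,0,0,0]]' >/dev/null
python3 d.py 608 217 200;  python3 look.py w14 12 30 608 216 110
```

```text
delta cm [0.01 0.08 0.04] y yaw deg -3.0 tilt 0.03 pos [607.2 216.9 200.4] t 32.15 F [-0.4 -0.8 -2.3] open 33.0 q6 0.29
2064
mean [610.7 253.9  19.7] circ [608.1 227. ] 84.1 rect [608.1 226.9] [141.1  94.2] 86.8
```

View pics/w14.png

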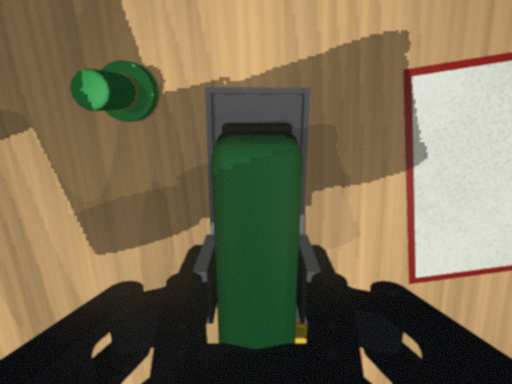

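Grey tray's far edge puts its centre at about (607.6,217.3), and the stapler is lined up lengthwise. Lower it.

```bash
python3 -m inch '[[0,0,4,0,0,0],[0,0,8,0,0,0],[0,0,12,0,0,0],[0,0,14,0,0,0],[0,0,14.7,0,0,0]]' >/dev/null
python3 -m inch '[[0,0,0.1,0,0,0],[0,0,0.2,0,0,0],[0,0,0.3,0,0,0],[0,0,0.3,0,0,0],[0,0,0.3,0,0,0]]' | sed -n 2,4p
```

```text
ee_pos: [607.9, 217.0, 51.3]
tcp_rot: [2.281, 2.159, 0.002]
wrist_force: [0.5, 0.4, -0.5]
```

```bash
python3 -m inch '[[0,0,0.1,0,0,0],[0,0,0.2,0,0,0],[0,0,0.3,0,0,0],[0,0,0.4,0,0,0],[0,0,0.4,0,0,0]]' | sed -n 2,4p
python3 -m inch '[[0,0,0.05,0,0,0],[0,0,0.05,0,0,0]]' | sed -n 2,4p
```

```text
ee_pos: [607.7, 217.0, 47.2]
tcp_rot: [2.282, 2.16, 0.0]
wrist_force: [-1.9, -0.7, 7.0]
ee_pos: [607.7, 217.0, 47.2]
tcp_rot: [2.281, 2.159, 0.001]
wrist_force: [-4.0, -0.9, 12.3]
```

```bash
python3 -m inch '[[0,0,0,0,0,0],[0,0,0,0,0,0],[0,0,0,0,0,0],[0,0,0,0,0,0]]' 6.2 | tail -2
python3 -m inch '[[0,0,-2,0,0,0],[0,0,-6,0,0,0],[0,0,-10,0,0,0],[0,0,-14,0,0,0],[0,0,-18,0,0,0]]' >/dev/null
python3 -m inch '[[-4,0,-1,0,0,0],[-8,0,-2,0,0,0],[-10,0,-3,0,0,0],[-10,0,-3,0,0,0]]' >/dev/null
python3 look.py w15 45 75 608 217 80
python3 - <<'E'
from h import *
p,d=snap('side','side1.png'); cv2.imwrite('pics/side1c.png',cv2.resize(p[100:340,200:420],None,fx=2.5,fy=2.5))
E
```

```text
opening: 62.0
gripper_force: 0.0
4129
mean [608.1 222.2  56.5] circ [608.  220.3] 51.7 rect [608.  219.7] [100.3  34. ] 87.1
```

View pics/w15.png

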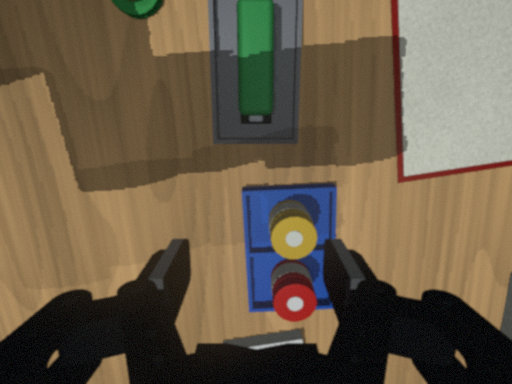

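View pics/side1c.png

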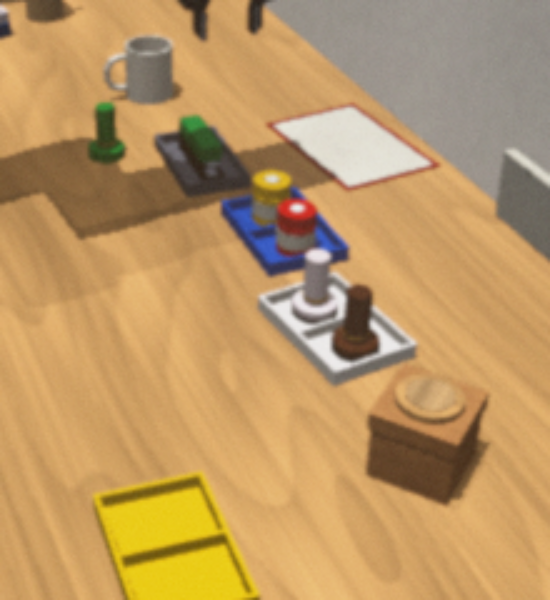

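All five things stand in their trays: stapler (200,140), pots (270,195 and 297,228), stamps (317,285 and 356,320). The mug and gift box are untouched.

```bash
python3 -m inch '[[0,0,0,0,0,0],[0,0,0,0,0,0],[0,0,0,0,0,0]]' | head -2; python3 -c "
from station import manip
print(manip.job_done())"
```

```text
time_s: 35.6
ee_pos: [602.1, 117.9, 255.5]
the job is handed in; nothing more can be done
None
```

The job is handed in, at about 36 s of the 138 s allowed: in the last pictures both pots, both stamps and the stapler stand upright in their trays, with the mug and gift box not moved; the judge's verdict was not shown.

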